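# Unpack the anti-fog bottles on the cart's unpacking slide

## Robot

A 6-joint arm with a two-finger parallel gripper is mounted at the origin on the work surface. World frame = base frame: x ahead of the robot, y to its left, z up, the work surface at z = 0. Lengths are in m, angles in rad, forces in N, time in s.
With the tool pointing down it reaches from about 0.35 to 0.775 m from the base axis. Payload 7.3 kg.
Tool frame: the origin (TCP) lies between the finger pads; the fingertips stand ahead of it and the grasp point (between the pads) lies 6 mm ahead of it (robot.tip_extent is the x of the fingertips in the tool frame, in m); x points along the fingers, z is the direction in which the jaws open and shut, and the axes are right-handed (so a half turn about x gives the same grasp; the last joint's range is limited). The gripper opens to 92 mm and grips with 3 to 60 N. Pads are 19 mm wide; open, the fingers measure 130 mm over their backs; the gripper's body (75 mm by 190 mm) begins 47 mm behind the grasp point.
Start: joints at [1.058, 0.342, 1.524, -0, 1.275, -0.146], TCP at [0.188, 0.49, 0.252] pointing down, gripper open.
Joint ranges: [-2.53, 2.53], [-0.77, 2.02], [0.04, 2.7], [-1, 4.14], [0.28, 2.66], [-3.11, 3.11]. Speed limits (rad/s): [2.57, 2.57, 3.14, 3.14, 3.14, 3.14].

## Interface

Orientations are given as [roll, pitch, yaw] about the fixed x, y, z axes, in that order (R = Rz(yaw) Ry(pitch) Rx(roll)).
In Python, from cell import robot gives the robot as it stands. The module is installed in compiled form; this text tells all that it offers.
- The arm moves only by the shell command python3 -m creep 'ROWS' [FORCE]. ROWS is JSON, a list of rows, each an object with "translation": the shift along the tool's x, y, z in m, a list of three; "twist": the turn, a rotation vector about the tool's x, y, z in rad, a list of three; "hand": the opening in per cent of the stroke, from 0 (shut) to 100 (fully open). A call has 1 to 5 rows; each row is the pose to reach, as a shift and turn from the pose measured when the call began, along the tool's axes at that moment; what a row does not reach only later rows make up. A row lasts 1/10 s, in which the tool goes at most 50 mm and 8.59 degrees, less where a joint would pass 70% of its speed; a pose out of reach is approached as far as the arm can. A call with a gripper value outside its range is refused whole. The fingers move at their own pace and stop on an object; FORCE is the grip in N (left out, the last holds). Time passes only in rows, so rows that repeat a pose let the fingers close. It gives the time, the measured TCP pose, the force and the opening at its end, in the units of the state.
- robot.observe(): the state, without advancing time (a new reading comes with each control period).
- robot.read_camera(name): name is "scene" or "top"; returns the picture (420x560x3 uint8, blue, green, red); there is no depth.
- robot.calibration(name): a dict with "intrinsics" (3x3 intrinsics, pixels), "cam_to_world" (4x4, takes a point from camera to world coordinates). Camera axes: x right, y up, looking along -z (the intrinsics and any distortion apply to the point x, -y, -z); pixel columns grow to the right and rows downward; lengths in m; the calibration is good to about 2 mm. A picture is of the moment at which its call begins. calibration takes no time and is no camera call.
- robot.hand_in(): hands the job in, once; it reports no verdict.
The state is a dict: "time": time; "qpos": joint angles; "qvel": joint speeds; "joint_efforts": joint torques, N m; "tool_pos": TCP position; "tool_rot": TCP orientation; "contact_force": force on the tool from outside, world axes, zero at the start; "torque": the same for the moment, N m; "opening": finger opening in m.
Only numpy, scipy, OpenCV 4.12 (cv2) and the standard library are available. Lean on these libraries where they do the work, as an engineer would, in place of code of your own. Each camera call takes 0.05 s, during which the arm holds its last target. There are 200 camera calls.

## Task

Push the carrier with the closed box along its slide until it clicks into the opening station, and there draw the deep, tight lid straight up off the box, leaving the box base down under the keepers; stand the lid open side down on the rubber mat, lengthwise along it. Then push the carrier on until it clicks into the last station with the bottles still in the box, and from there stand every bottle upright in the white caddy, one to a compartment. Leave the empty box base on its carrier at that last station, and do not disturb the mask, carabiner, mouthpiece or spray bottle lying around.

Things in the scene. Friction and masses are not known exactly. Their poses are not given: they have to be found in the camera images.
- slide: unpacking slide fixed on the cart top: track plate 136 wide (x), 590 long (y), 6 thick. Its carrier runs along the slide's -y (roughly from the robot's left to its right), held at three stations by spring plungers on the slide's -x side (up to 98 from the middle line, 26 high). Origin: on the cart top, middle of the opening station; z up
- keepers (a point): point midway between the two fixed steel keeper lips of the opening station, 28 above the cart top at the height of their undersides; axes as the slide's. Lips: 96 long (y), 7 thick, inner edges 32 either side of the middle line. They reach over the box's foot flange with 2 to spare and hold the base down; the lid (half width 28) comes up between them
- carrier (a joint): travel of the carrier along the slide's -y, m. Detents at 0 (loading, where it starts), 0.140 (opening station, box under the keepers) and 0.280 (last station, box free again); end stop at 0.306. About 8 to 12 N to get in or out of a detent, 2 N between them. It does not coast; within about 4 mm of a station the plunger centres it once it is let go
- carrier_post (a point): centre of the top of the carrier's upright black push post: 16 in diameter, 80 high, its top 100 above the cart top, on the middle line 128 to the slide's +y of the box's middle, so behind the box as it travels (41 clear between post and lid). Push it from behind, or pinch it and move it
- carrier_seat (a point): middle of the carrier's seat for the box, 20 above the cart top; axes as the slide's. A 5 high ledge runs round the box's flange with 1.5 play
- box_base: lower part of a grey plastic box, loose in the carrier's seat, 0.28 kg empty: foot flange 76 (x) x 176 (y) x 6, above it walls 47 x 149 outside, up to 46 above the underside; four cells in a row, centres at y = -54, -18, 18, 54, floors 6 above the underside. Sprung dimples in the long walls grip the lid from inside. Origin: centre of its underside
- box_lid: deep grey lid, open below: 56 (x) x 158 (y) x 80 high, walls 2.5, 0.12 kg. Origin: centre of its lower rim, z up. At the start fully down on the base (rim on the flange); friction of 7 to 12 N holds it for the first 35 of the draw, more than the box weighs, so away from the keepers the base would come up with it. Clear of base and bottles once raised 80
- bottle1: bottle of anti-fog fluid, closed: square amber glass body 28 x 28 x 52, round black screw cap 25 across and 22 high on top (74 high in all); mass about 50 g. Origin: centre of its underside, z up through the cap. In a cell of box_base, hidden under the lid at the start; None if absent
- bottle2: bottle of anti-fog fluid, closed: square amber glass body 28 x 28 x 52, round black screw cap 25 across and 22 high on top (74 high in all); mass about 50 g. Origin: centre of its underside, z up through the cap. In a cell of box_base, hidden under the lid at the start; None if absent
- bottle3: bottle of anti-fog fluid, closed: square amber glass body 28 x 28 x 52, round black screw cap 25 across and 22 high on top (74 high in all); mass about 50 g. Origin: centre of its underside, z up through the cap. In a cell of box_base, hidden under the lid at the start; None if absent
- bottle4: bottle of anti-fog fluid, closed: square amber glass body 28 x 28 x 52, round black screw cap 25 across and 22 high on top (74 high in all); mass about 50 g. Origin: centre of its underside, z up through the cap. In a cell of box_base, hidden under the lid at the start; None if absent
- caddy: white plastic open caddy, loose, mass 0.6 kg: 112 (x) x 165 (y) x 40 high, six compartments about 50 x 50 in 2 rows: centres at x = -27, 27 and y = -54, 0, 54, floor 4 above the underside, walls and dividers 4 thick and up to 40 high. Origin: centre of its underside, z up.
- mat: black rubber mat fixed on the cart top, 110 (x) x 210 (y) x 3 thick. Origin: centre of its underside. It and the caddy lie side by side beyond the slide; which is left and which is right changes.
- mask: bystander: teal diving mask lying glass up, 100 x 190 x 78, at the left of the work. Origin: centre of its underside
- carabiner: bystander: aluminium carabiner lying flat, 90 x 50 x 10. Origin: its middle, on the cart top
- mouthpiece: bystander: smoky grey spare mouthpiece, about 65 x 62 x 26. Origin: on the cart top, under its tube
- spray_bottle: bystander: glass spray bottle, 66 in diameter, 185 high. Origin: centre of its underside
Things that resemble listed ones, but are neither listed nor needed, are in the scene too. What is shaped like the caddy but purple or red is not meant.

How it is judged:
By the outcome, as a careful person would: the job done as asked, in the order asked, and still so for the second after the job is handed in, with the robot touching nothing.
Of bottle1, bottle2, bottle3, bottle4 only 2 to 4 are there at a start; the rules pass over those that are not, and their reading is None.
At some moment in a run one of caddy may be knocked a few centimetres aside while the robot is not near it.
Once in a run the grip may slacken for a moment while it holds something.
It also fails if it takes over 210 s, if anything falls off the work surface, if the arm or the gripper's body presses on something with over 40 N, if the wrist force passes 120 N, or if a joint passes its speed limit or range.

## Working session

There is one attempt and no reset: what is moved stays moved. The work goes in short steps, Python scripts to look and compute and a shell command to move; the robot and the scene stay as the last step left them, time stands still between calls to the robot, and variables do not carry over. Pictures are saved under pics/ and viewed, about 12 in all and at most 16, crops included, and the job is handed in when it is done.

```bash
mkdir -p pics
cat > h.py <<'E'
import numpy as np, cv2
from cell import robot
from scipy.spatial.transform import Rotation as R
def shot(n,f):
    im=robot.read_camera(n); cv2.imwrite('pics/'+f+'.png',im); return im
def ray(n,u,v,z):
    c=robot.calibration(n);K=np.array(c['intrinsics']);T=np.array(c['cam_to_world'])
    p=np.linalg.inv(K)@[u,v,1]; d=T[:3,:3]@np.array([p[0],-p[1],-p[2]]); o=T[:3,3]
    return o+d*(z-o[2])/d[2]
def proj(n,P):
    c=robot.calibration(n);K=np.array(c['intrinsics']);T=np.array(c['cam_to_world'])
    q=T[:3,:3].T@(np.array(P)-T[:3,3]); q=K@[q[0],-q[1],-q[2]]; return q[:2]/q[2]
def pose():
    s=robot.observe(); r=np.array(s['tool_rot']); 
    return np.array(s['tool_pos']),R.from_euler('xyz',r).as_matrix() if r.size==3 else r,s
def go(P,zdir=None):
    """tool-frame shift and twist to bring TCP to P, pointing down, with tool z (jaw dir) along yaw zdir (rad, mod pi)"""
    p,M,s=pose(); t=M.T@(np.array(P)-p); w=np.zeros(3)
    if zdir is not None:
        best=None
        for a in (zdir,zdir+np.pi):
            z=np.array([np.cos(a),np.sin(a),0]);x=np.array([0,0,-1.]);y=np.cross(z,x)
            w_=R.from_matrix(M.T@np.c_[x,y,z]).as_rotvec()
            if best is None or np.linalg.norm(w_)<np.linalg.norm(best): best=w_
        w=best
    print('shift',np.round(t,4),'twist',np.round(w,3),'t',s['time'])
E
python3 - <<'E'
from h import *
s=robot.observe();print(s, robot.tip_extent)
p,M,_=pose();print(M.round(3))
for n in('top','scene'):
    shot(n,n+'0');print(n,robot.calibration(n))
E
```

```text
{'time': 0.0, 'qpos': array([ 1.05800595e+00,  3.42710064e-01,  1.52503631e+00, -5.07465006e-06,
        1.27541027e+00, -1.45983555e-01]), 'qvel': array([ 0.0017135 ,  0.00134344,  0.00093179, -0.00081466,  0.00167602,
       -0.00059803]), 'joint_efforts': array([-2.69729033e-03, -4.31249321e+01, -2.44215631e+01,  7.14535592e-02,
        5.60801430e-02, -9.43563828e-05]), 'tool_pos': array([0.18806733, 0.48974985, 0.25104478]), 'tool_rot': array([ 2.99871177,  1.56923233, -2.08048255]), 'contact_force': array([0.88259234, 0.75123353, 0.05891213]), 'torque': array([-0.04959659, -0.00436654, -0.02649557]), 'opening': 0.09208625926936537} 0.025
[[-0.001 -0.933  0.359]
 [-0.001  0.359  0.933]
 [-1.     0.    -0.002]]
top {'intrinsics': array([[424.99008867,   0.        , 275.93772474],
       [  0.        , 424.99008867, 208.31300553],
       [  0.        ,   0.        ,   1.        ]]), 'cam_to_world': array([[-0.02621878,  0.99283988, -0.11653986,  0.31882549],
       [-0.99957861, -0.0274907 , -0.00931984, -0.07131988],
       [-0.01245687,  0.1162464 ,  0.99314229,  1.26107605],
       [ 0.        ,  0.        ,  0.        ,  1.        ]])}
scene {'intrinsics': array([[496.14949556,   0.        , 285.55236082],
       [  0.        , 496.14949556, 205.26599036],
       [  0.        ,   0.        ,   1.        ]]), 'cam_to_world': array([[-0.01473396, -0.82364628,  0.56691244,  1.39336476],
       [ 0.99986467, -0.00798693,  0.01438239, -0.02610282],
       [-0.00731811,  0.56704763,  0.82365249,  1.48375693],
       [ 0.        ,  0.        ,  0.        ,  1.        ]])}
```

View pics/top0.png

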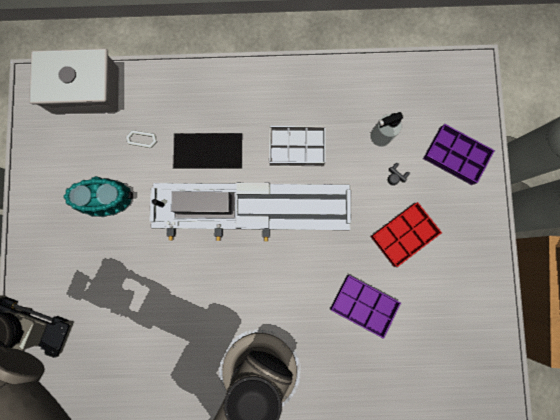

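View pics/scene0.png

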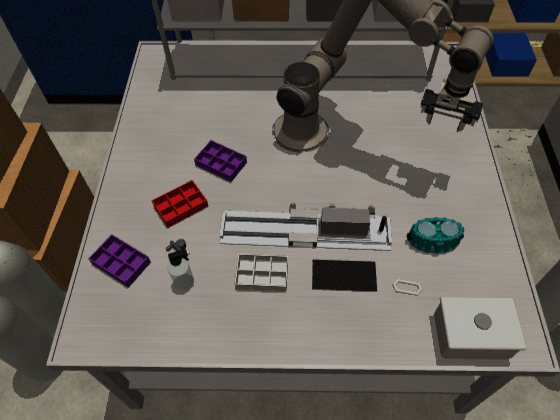

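The top view shows the lid at about (203,203), the post at (158,203), the slide spanning columns 151–351, the mat at (208,151) and the white caddy at (298,146). The scene view agrees with this. Next I'll measure these by colour.

```bash
cat > seg.py <<'E'
from h import *
def rect(n,mask,z,roi,name):
    m=np.zeros(mask.shape,np.uint8);x0,y0,x1,y1=roi;m[y0:y1,x0:x1]=mask[y0:y1,x0:x1]*255
    m=cv2.morphologyEx(m,cv2.MORPH_CLOSE,np.ones((3,3)))
    cs,_=cv2.findContours(m,0,2)
    c=max(cs,key=cv2.contourArea)[:,0,:]
    P=np.array([ray(n,u,v,z)[:2] for u,v in c]).astype(np.float32)
    (cx,cy),(w,h),a=cv2.minAreaRect(P)
    if w>h: w,h,a=h,w,a-90
    print(name,n,'c',round(cx,4),round(cy,4),'w,l',round(w,4),round(h,4),'yaw(of long axis from y) deg',round(a,2)); return cx,cy,a
def hsv(im): return [c.astype(int) for c in cv2.split(cv2.cvtColor(im,cv2.COLOR_BGR2HSV))]
E
python3 - <<'E'
from seg import *
t=cv2.imread('pics/top0.png');s=cv2.imread('pics/scene0.png')
H,S,V=hsv(t)
for p in [(158,203),(200,203),(205,195),(208,150),(208,172),(298,129),(285,140),(300,190),(300,175),(345,200),(220,187),(300,206),(250,188),(250,220)]: print(p,t[p[1],p[0]],end=' ')
rect('top',V<40,0.003,(165,125,250,176),'mat')
rect('top',(V>150)&(S<25)|(V>215),0.04,(262,118,335,172),'caddy')
g=(V>75)&(V<135)&(S<40)
rect('top',g,0.104,(168,186,238,220),'lid')
rect('top',V<70,0.1,(148,190,168,216),'post')
rect('top',V>215,0.006,(145,178,360,236),'slide')
H,S,V=hsv(s)
rect('scene',V<40,0.003,(305,255,385,298),'mat')
cv2.imwrite('pics/crop1.png',cv2.resize(np.vstack([t[120:240,140:360]]),None,fx=3.6,fy=3.6,interpolation=cv2.INTER_CUBIC))
E
```

```text
(158, 203) [0 0 0] (200, 203) [144 145 149] (205, 195) [139 138 144] (208, 150) [21 21 26] (208, 172) [174 180 182] (298, 129) [58 64 65] (285, 140) [212 207 203] (300, 190) [213 209 205] (300, 175) [178 181 185] (345, 200) [177 175 170] (220, 187) [217 209 205] (300, 206) [214 209 205] (250, 188) [206 211 207] (250, 220) [211 205 201] mat top c 0.6491 0.1435 w,l 0.1026 0.2047 yaw(of long axis from y) deg -1.66
caddy top c 0.6498 -0.1298 w,l 0.16 0.2133 yaw(of long axis from y) deg -1.74
lid top c 0.4456 0.172 w,l 0.0162 0.1081 yaw(of long axis from y) deg -4.6
post top c 0.4817 0.2668 w,l 0.0296 0.069 yaw(of long axis from y) deg -80.91
slide top c 0.472 -0.0605 w,l 0.1287 0.4341 yaw(of long axis from y) deg -1.63
mat scene c 0.6513 0.1454 w,l 0.1067 0.2062 yaw(of long axis from y) deg -1.54
```

View pics/crop1.png

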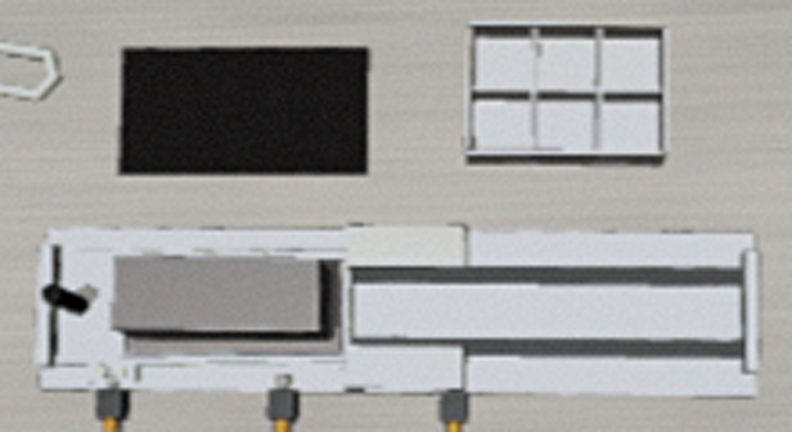

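The crop is scaled 3.6x from (140,120). It shows lid-top corners at about (113,256), (322,258), (320,333) and (112,330), the post top at about (52,293), and keeper lips at columns 347–466. The caddy corners are at about (470,23), (664,27), (663,158) and (467,157).

Run:
```python
from h import *
def c(u,v,z): return ray('top',140+(u-1.3)/3.6,120+(v-1.3)/3.6,z)[:2]
def fit(name,pts,z):
    P=np.array([c(u,v,z) for u,v in pts]);m=P.mean(0)
    r=cv2.minAreaRect(P.astype(np.float32)); l=(P[0]-P[1]+P[3]-P[2])/2
    print(name,m.round(4),'len',np.linalg.norm(l).round(4),'wid',np.linalg.norm((P[0]-P[3]+P[1]-P[2])/2).round(4),'yaw',np.degrees(np.arctan2(-l[0],l[1])).round(2))
fit('lid',[(113,256),(322,258),(320,333),(112,330)],.106)
fit('caddy',[(470,23),(664,27),(663,158),(467,157)],.04)
fit('mat',[(121,48),(368,48),(367,173),(119,174)],.003)
fit('slide',[(49,228),(754,233),(755,395),(40,388)],.006)
fit('lips',[(347,226),(466,226),(464,393),(347,388)],.035)
print('post',c(52,293,.1))
p=ray('scene',382,217,.1);print('post scene',p)
s=cv2.imread('pics/scene0.png')
cv2.imwrite('pics/crop2.png',cv2.resize(s[190:300,205:405],None,fx=4,fy=4,interpolation=cv2.INTER_CUBIC))
```

```text
lid [0.4794 0.1481] len 0.1596 wid 0.0574 yaw -2.29
caddy [ 0.6482 -0.1263] len 0.1593 wid 0.111 yaw -2.45
mat [0.6494 0.1441] len 0.2091 wid 0.1083 yaw -1.57
slide [0.4755 0.0166] len 0.5878 wid 0.1342 yaw -2.08
lips [0.4739 0.0084] len 0.0955 wid 0.134 yaw -2.8
post [0.48468668 0.2760357 ]
post scene [0.48520674 0.27123664 0.1       ]
```

View pics/crop2.png

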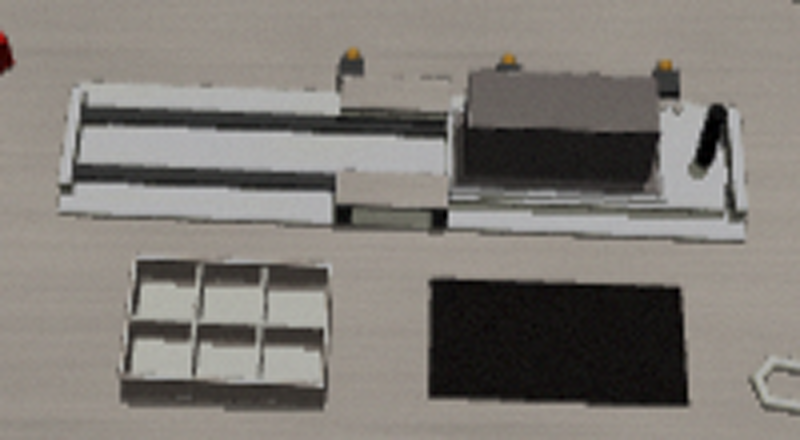

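The scene crop confirms this layout: the lid is closed, the post stands right of the lid (+y), and the caddy and mat are clear. The slide axis is about (0.037, 1). First move: go above the post with the jaws across the slide.

```bash
python3 -c "
from h import *
go([.485,.275,.2],-.037)"
```

```text
shift [ 0.0512 -0.3542 -0.0939] twist [ 1.241e+00 -1.000e-03  1.000e-03] t 0.1
```

```bash
python3 -m creep '[{"translation":[0.0,-0.354,-0.094],"twist":[1.241,0,0],"hand":100},{"translation":[0.0,-0.354,-0.094],"twist":[1.241,0,0],"hand":100},{"translation":[0.0,-0.354,-0.094],"twist":[1.241,0,0],"hand":100},{"translation":[0.0,-0.354,-0.094],"twist":[1.241,0,0],"hand":100},{"translation":[0.0,-0.354,-0.094],"twist":[1.241,0,0],"hand":100}]' 30
python3 -c "
from h import *
go([.485,.275,.2],-.037)"
```

```text
time: 0.6
tool_pos: [0.3918, 0.3419, 0.2511]
tool_rot: [-2.616, 1.57, -2.168]
contact_force: [0.9, 0.5, -0.4]
opening: 0.0918
shift [ 0.0511 -0.1006  0.055 ] twist [ 0.485 -0.001  0.001] t 0.6
```

```bash
python3 -m creep '[{"translation":[0.05,-0.1,0.055],"twist":[0.485,0,0],"hand":70},{"translation":[0.05,-0.1,0.055],"twist":[0.485,0,0],"hand":70},{"translation":[0.05,-0.1,0.055],"twist":[0.485,0,0],"hand":70},{"translation":[0.05,-0.1,0.055],"twist":[0.485,0,0],"hand":70},{"translation":[0.05,-0.1,0.055],"twist":[0.485,0,0],"hand":70}]' 30
python3 -c "
from h import *
go([.485,.275,.088],-.037)
t=shot('top','top1')[150:260,120:320];s=shot('scene','s1')[150:260,280:480]
cv2.imwrite('pics/v1.png',cv2.resize(np.vstack([t,s]),None,fx=2.7,fy=2.7))"
```

```text
time: 1.1
tool_pos: [0.485, 0.2747, 0.2001]
tool_rot: [-2.532, 1.568, -2.571]
contact_force: [-0.2, 0.7, 1.7]
opening: 0.0645
shift [0.1121 0.0005 0.0003] twist [-0.002 -0.003  0.002] t 1.1
```

View pics/v1.png

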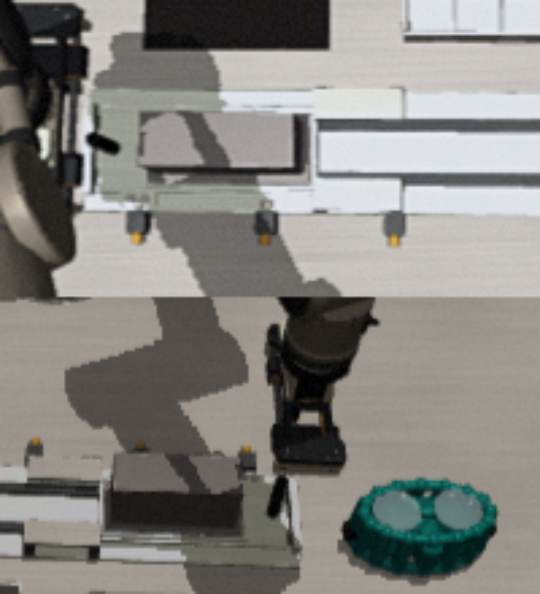

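The open fingers hover beyond the post, shifted by parallax, and the mask is clear to the right. Descend, pinch the post, then push 0.140.

```bash
python3 -m creep '[{"translation":[0.04,0,0],"twist":[0,0,0],"hand":70},{"translation":[0.075,0,0],"twist":[0,0,0],"hand":70},{"translation":[0.095,0,0],"twist":[0,0,0],"hand":70},{"translation":[0.112,0,0],"twist":[0,0,0],"hand":70},{"translation":[0.112,0,0],"twist":[0,0,0],"hand":70}]'
python3 -m creep '[{"translation":[0,0,0],"twist":[0,0,0],"hand":0},{"translation":[0,0,0],"twist":[0,0,0],"hand":0},{"translation":[0,0,0],"twist":[0,0,0],"hand":0},{"translation":[0,0,0],"twist":[0,0,0],"hand":0},{"translation":[0,0,0],"twist":[0,0,0],"hand":0}]' 30
```

```text
time: 1.7
tool_pos: [0.4825, 0.2757, 0.0872]
tool_rot: [-2.627, 1.565, -2.66]
contact_force: [-0.0, -0.8, 0.6]
opening: 0.0645
time: 2.2
tool_pos: [0.4827, 0.2758, 0.0877]
tool_rot: [-2.61, 1.566, -2.643]
contact_force: [-0.1, -0.3, -0.2]
opening: 0.0289
```

```bash
python3 -m creep '[{"translation":[0,0,0],"twist":[0,0,0],"hand":0},{"translation":[0,0,0],"twist":[0,0,0],"hand":0},{"translation":[0,0,0],"twist":[0,0,0],"hand":0},{"translation":[0,0,0],"twist":[0,0,0],"hand":0}]' 30
python3 -c "
from h import *
p,M,s=pose();print(p,s['opening'],s['contact_force'],M[:,1],M[:,2])"
```

```text
time: 2.6
tool_pos: [0.4845, 0.2757, 0.088]
tool_rot: [-1.804, 1.569, -1.837]
contact_force: [5.3, -1.5, -2.7]
opening: 0.0157
[0.48450504 0.27573176 0.08804863] 0.015673298454532664 [ 5.30784461 -1.49670836 -2.70491154] [ 0.03315895  0.9994487  -0.00166633] [ 9.99449989e-01 -3.31596561e-02 -3.95995821e-04]
```

```bash
python3 -m creep '[{"translation":[0,-0.015,0],"twist":[0,0,0],"hand":0},{"translation":[0,-0.03,0],"twist":[0,0,0],"hand":0},{"translation":[0,-0.045,0],"twist":[0,0,0],"hand":0},{"translation":[0,-0.06,0],"twist":[0,0,0],"hand":0},{"translation":[0,-0.07,0],"twist":[0,0,0],"hand":0}]'
python3 -m creep '[{"translation":[0,-0.015,0],"twist":[0,0,0],"hand":0},{"translation":[0,-0.03,0],"twist":[0,0,0],"hand":0},{"translation":[0,-0.045,0],"twist":[0,0,0],"hand":0},{"translation":[0,-0.06,0],"twist":[0,0,0],"hand":0},{"translation":[0,-0.07,0],"twist":[0,0,0],"hand":0}]'
python3 -m creep '[{"translation":[0,0,0],"twist":[0,0,0],"hand":0}]'
python3 -c "
from h import *
p,M,s=pose();print(p-[0.4845,.2757,.088],s['contact_force'])"
```

```text
time: 3.1
tool_pos: [0.482, 0.2042, 0.0881]
tool_rot: [-2.01, 1.569, -2.044]
contact_force: [-0.1, 2.4, -2.2]
opening: 0.0154
time: 3.6
tool_pos: [0.4795, 0.1339, 0.0882]
tool_rot: [-3.04, 1.57, -3.075]
contact_force: [0.2, 23.5, -6.3]
opening: 0.0153
time: 3.7
tool_pos: [0.4794, 0.1328, 0.0881]
tool_rot: [2.949, 1.57, 2.913]
contact_force: [1.0, 2.2, -3.4]
opening: 0.0156
[-5.08123649e-03 -1.42917646e-01  6.74838614e-05] [ 1.03430216  2.23537306 -3.35783916]
```

```bash
python3 -m creep '[{"translation":[0,0,0],"twist":[0,0,0],"hand":40},{"translation":[0,0,0],"twist":[0,0,0],"hand":70},{"translation":[0,0,0],"twist":[0,0,0],"hand":100},{"translation":[-0.04,0,0],"twist":[0,0,0],"hand":100},{"translation":[-0.08,0,0],"twist":[0,0,0],"hand":100}]'
python3 -m creep '[{"translation":[-0.05,0.05,0],"twist":[0,0,0],"hand":100},{"translation":[-0.05,0.1,0],"twist":[0,0,0],"hand":100},{"translation":[-0.05,0.1,0],"twist":[0,0,0],"hand":100}]'
python3 -c "
from h import *
t=shot('top','top2')[160:250,140:360];s=shot('scene','s2')[170:260,200:420]
cv2.imwrite('pics/v2.png',cv2.resize(np.vstack([t,s]),None,fx=3.3,fy=3.3,interpolation=2))"
```

```text
time: 4.2
tool_pos: [0.4787, 0.1326, 0.1683]
tool_rot: [-3.005, 1.566, -3.041]
contact_force: [0.7, 0.4, -0.3]
opening: 0.0509
time: 4.5
tool_pos: [0.4832, 0.2359, 0.2206]
tool_rot: [1.476, 1.569, 1.442]
contact_force: [0.8, -0.2, 0.1]
opening: 0.0747
```

View pics/v2.png

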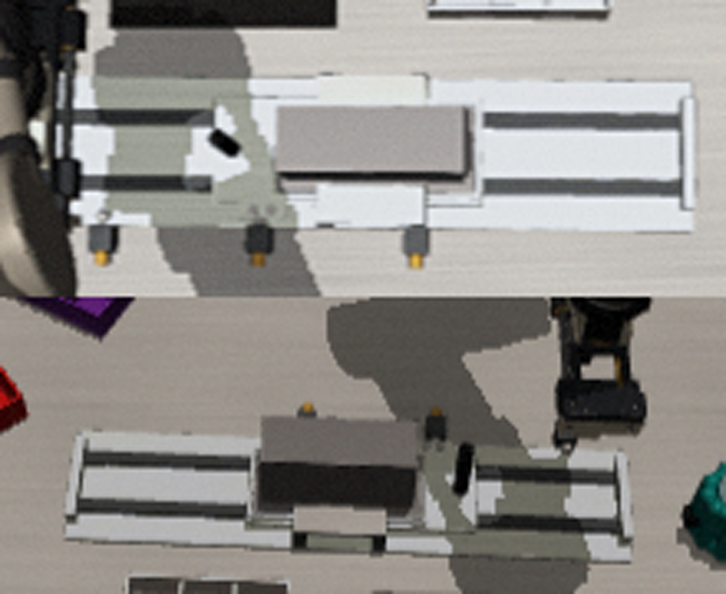

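The box now sits between the keeper lips, with lid-top and lip centres both at crop column ~371. Next is the lid.

```bash
python3 -c "
from h import *
print(ray('top',140+370.5/3.3,160+138/3.3,.106))
go([.4745,.007,.2],-.037)"
```

```text
[0.47409844 0.00395386 0.106     ]
shift [ 0.0187 -0.2275 -0.0004] twist [ 0.004 -0.003  0.   ] t 4.6
```

```bash
python3 -m creep '[{"translation":[0,-0.229,0],"twist":[0.004,-0.003,0],"hand":100},{"translation":[0,-0.229,0],"twist":[0.004,-0.003,0],"hand":100},{"translation":[0,-0.229,0],"twist":[0.004,-0.003,0],"hand":100},{"translation":[0,-0.229,0],"twist":[0.004,-0.003,0],"hand":100},{"translation":[0,-0.229,0],"twist":[0.004,-0.003,0],"hand":100}]'
python3 -m creep '[{"translation":[0,0,0],"twist":[0,0,0],"hand":100},{"translation":[0,0,0],"twist":[0,0,0],"hand":100}]'
python3 -c "
from h import *
go([.4745,.006,.084],-.037)"
```

```text
time: 5.1
tool_pos: [0.4735, 0.0014, 0.2178]
tool_rot: [-2.544, 1.568, -2.583]
contact_force: [-0.2, 1.2, 0.4]
opening: 0.0915
time: 5.3
tool_pos: [0.4726, 0.0002, 0.2171]
tool_rot: [-2.802, 1.566, -2.844]
contact_force: [-0.6, 0.9, 0.8]
opening: 0.0918
shift [0.1331 0.0061 0.0022] twist [-0.005 -0.004  0.002] t 5.3
```

```bash
python3 -m creep '[{"translation":[0.04,0.005,0.002],"twist":[-0.004,-0.004,0.002],"hand":100},{"translation":[0.08,0.006,0.002],"twist":[-0.004,-0.004,0.002],"hand":100},{"translation":[0.11,0.006,0.002],"twist":[-0.004,-0.004,0.002],"hand":100},{"translation":[0.133,0.006,0.002],"twist":[-0.004,-0.004,0.002],"hand":100},{"translation":[0.133,0.006,0.002],"twist":[-0.004,-0.004,0.002],"hand":100}]'
python3 -m creep '[{"translation":[0,0,0],"twist":[0,0,0],"hand":0},{"translation":[0,0,0],"twist":[0,0,0],"hand":0},{"translation":[0,0,0],"twist":[0,0,0],"hand":0},{"translation":[0,0,0],"twist":[0,0,0],"hand":0},{"translation":[0,0,0],"twist":[0,0,0],"hand":0}]' 45
python3 -m creep '[{"translation":[0,0,0],"twist":[0,0,0],"hand":0},{"translation":[0,0,0],"twist":[0,0,0],"hand":0},{"translation":[0,0,0],"twist":[0,0,0],"hand":0}]' 45
python3 -c "
from h import *
go([.4745,.006,.084],-.037)"
```

```text
time: 5.8
tool_pos: [0.4719, 0.0075, 0.0812]
tool_rot: [2.966, 1.563, 2.93]
contact_force: [-0.7, 0.0, 0.4]
opening: 0.0918
time: 6.3
tool_pos: [0.4728, 0.0073, 0.082]
tool_rot: [2.919, 1.566, 2.883]
contact_force: [2.9, -0.1, -0.3]
opening: 0.0564
time: 6.6
tool_pos: [0.473, 0.0073, 0.0821]
tool_rot: [2.889, 1.566, 2.852]
contact_force: [2.5, 0.2, -1.8]
opening: 0.0559
shift [-0.0019 -0.0012  0.0015] twist [ 0.    -0.004 -0.001] t 6.6
```

```bash
python3 -m creep '[{"translation":[-0.008,0,0],"twist":[0,0,0],"hand":0},{"translation":[-0.016,0,0],"twist":[0,0,0],"hand":0},{"translation":[-0.024,0,0],"twist":[0,0,0],"hand":0},{"translation":[-0.032,0,0],"twist":[0,0,0],"hand":0},{"translation":[-0.04,0,0],"twist":[0,0,0],"hand":0}]' 45
python3 -m creep '[{"translation":[-0.015,0,0],"twist":[0,0,0],"hand":0},{"translation":[-0.03,0,0],"twist":[0,0,0],"hand":0},{"translation":[-0.045,0,0],"twist":[0,0,0],"hand":0},{"translation":[-0.06,0,0],"twist":[0,0,0],"hand":0},{"translation":[-0.065,0,0],"twist":[0,0,0],"hand":0}]' 45
python3 -c "
from h import *
go([.4745,.006,.084],-.037)
t=shot('top','top3')[160:250,140:360];s=shot('scene','s3')[140:260,200:420]
cv2.imwrite('pics/v3.png',cv2.resize(np.vstack([t,s]),None,fx=2.8,fy=2.8,interpolation=2))"
```

```text
time: 7.1
tool_pos: [0.4732, 0.0072, 0.1232]
tool_rot: [2.898, 1.567, 2.862]
contact_force: [0.8, -0.3, -0.8]
opening: 0.0559
time: 7.6
tool_pos: [0.4742, 0.0071, 0.1909]
tool_rot: [1.401, 1.57, 1.365]
contact_force: [0.3, 0.2, -1.1]
opening: 0.0555
shift [ 0.1069 -0.0011  0.0003] twist [ 0.001  0.    -0.001] t 7.6
```

View pics/v3.png

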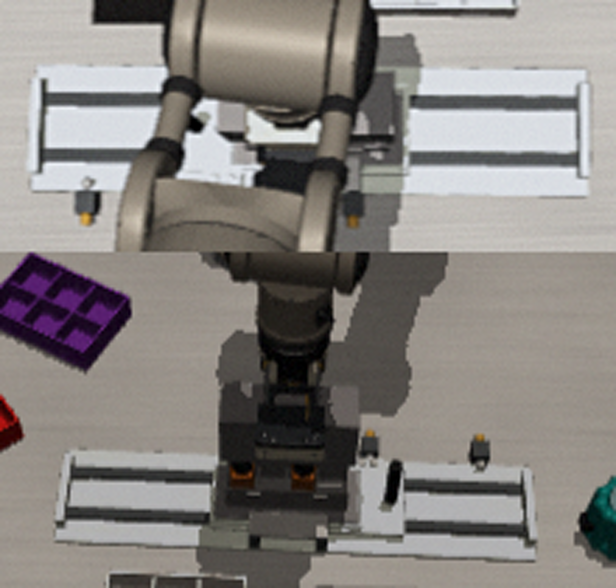

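The lid is clear, with the wrist force equal to the lid weight, and two bottles show below it. Take it to the mat.

```bash
python3 -c "
from h import *
go([.65,.145,.2],-.029)"
```

```text
shift [-0.0106  0.1442  0.171 ] twist [-0.007 -0.002 -0.001] t 7.7
```

```bash
python3 -m creep '[{"translation":[-0.012,0.015,0.02],"twist":[-0.007,0,0],"hand":0},{"translation":[-0.012,0.04,0.05],"twist":[-0.007,0,0],"hand":0},{"translation":[-0.012,0.065,0.08],"twist":[-0.007,0,0],"hand":0},{"translation":[-0.012,0.09,0.11],"twist":[-0.007,0,0],"hand":0},{"translation":[-0.012,0.115,0.14],"twist":[-0.007,0,0],"hand":0}]' 45
python3 -m creep '[{"translation":[0,0.02,0.02],"twist":[0,0,0],"hand":0},{"translation":[0,0.029,0.031],"twist":[0,0,0],"hand":0},{"translation":[0,0.029,0.031],"twist":[0,0,0],"hand":0},{"translation":[0,0.029,0.031],"twist":[0,0,0],"hand":0}]' 45
python3 -c "
from h import *
go([.65,.145,.061],-.029)
s=shot('scene','s4')[140:330,220:480]
cv2.imwrite('pics/v4.png',cv2.resize(s,None,fx=2.5,fy=2.5,interpolation=2))"
```

```text
time: 8.2
tool_pos: [0.6186, 0.1179, 0.2006]
tool_rot: [2.99, 1.568, 2.961]
contact_force: [0.3, -1.0, -0.8]
opening: 0.0557
time: 8.6
tool_pos: [0.6497, 0.1457, 0.1994]
tool_rot: [-3.116, 1.566, 3.138]
contact_force: [-0.3, -0.3, -1.0]
opening: 0.0557
shift [ 0.1384 -0.0007  0.001 ] twist [-0.    -0.005  0.   ] t 8.6
```

View pics/v4.png

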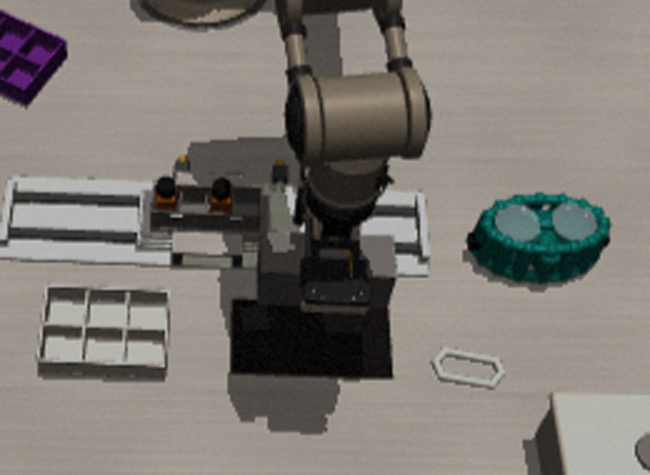

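The lid is level above the mat, the base stayed under the keepers, and two bottles show at about (165,192) and (220,192). Lower it.

```bash
python3 -m creep '[{"translation":[0.03,0,0.001],"twist":[0,-0.005,0],"hand":0},{"translation":[0.06,0,0.001],"twist":[0,-0.005,0],"hand":0},{"translation":[0.09,0,0.001],"twist":[0,-0.005,0],"hand":0},{"translation":[0.12,0,0.001],"twist":[0,-0.005,0],"hand":0},{"translation":[0.13,0,0.001],"twist":[0,-0.005,0],"hand":0}]' 45
python3 -m creep '[{"translation":[0.003,0,0],"twist":[0,0,0],"hand":0},{"translation":[0.006,0,0],"twist":[0,0,0],"hand":0},{"translation":[0.008,0,0],"twist":[0,0,0],"hand":0}]' 45
```

```text
time: 9.15
tool_pos: [0.6475, 0.1443, 0.0668]
tool_rot: [-2.966, 1.565, -2.997]
contact_force: [-0.1, -0.1, -0.4]
opening: 0.0561
time: 9.45
tool_pos: [0.6482, 0.1441, 0.0602]
tool_rot: [-2.921, 1.567, -2.952]
contact_force: [-0.2, 0.2, -1.9]
opening: 0.0558
```

```bash
python3 -m creep '[{"translation":[0.0015,0,0],"twist":[0,0,0],"hand":0},{"translation":[0.0015,0,0],"twist":[0,0,0],"hand":0}]' 45
python3 -m creep '[{"translation":[0,0,0],"twist":[0,0,0],"hand":70},{"translation":[0,0,0],"twist":[0,0,0],"hand":100},{"translation":[0,0,0],"twist":[0,0,0],"hand":100},{"translation":[0,0,0],"twist":[0,0,0],"hand":100},{"translation":[0,0,0],"twist":[0,0,0],"hand":100}]' 45
python3 -m creep '[{"translation":[-0.03,0,0],"twist":[0,0,0],"hand":100},{"translation":[-0.07,0,0],"twist":[0,0,0],"hand":100},{"translation":[-0.11,0,0],"twist":[0,0,0],"hand":100},{"translation":[-0.14,0,0],"twist":[0,0,0],"hand":100}]' 45
python3 -c "
from h import *
go([.4805,.134,.2],-.037)"
```

```text
time: 9.65
tool_pos: [0.6488, 0.1442, 0.0597]
tool_rot: [-2.846, 1.569, -2.877]
contact_force: [0.6, -0.4, -1.4]
opening: 0.0556
time: 10.15
tool_pos: [0.6488, 0.1442, 0.0597]
tool_rot: [-2.832, 1.569, -2.863]
contact_force: [0.2, 0.6, -0.1]
opening: 0.0895
time: 10.55
tool_pos: [0.6495, 0.1444, 0.2026]
tool_rot: [-0.083, 1.57, -0.114]
contact_force: [0.4, 0.1, 0.2]
opening: 0.0919
shift [ 0.0024 -0.0156 -0.1686] twist [0.006 0.001 0.   ] t 10.55
```

```bash
python3 -m creep '[{"translation":[0,-0.011,-0.17],"twist":[0.006,0,0],"hand":80},{"translation":[0,-0.011,-0.17],"twist":[0.006,0,0],"hand":70},{"translation":[0,-0.011,-0.17],"twist":[0.006,0,0],"hand":70},{"translation":[0,-0.011,-0.17],"twist":[0.006,0,0],"hand":70},{"translation":[0,-0.011,-0.17],"twist":[0.006,0,0],"hand":70}]' 30
python3 -c "
from h import *
go([.4795,.1357,.088],-.037)
t=shot('top','top5');s=shot('scene','s5')
cv2.imwrite('pics/v5.png',cv2.resize(np.hstack([t[110:250,120:360],s[170:310,200:440]]),None,fx=1.65,fy=1.65,interpolation=2))"
```

```text
time: 11.05
tool_pos: [0.4768, 0.1388, 0.2031]
tool_rot: [-0.214, 1.57, -0.251]
contact_force: [0.1, 0.4, 0.5]
opening: 0.0645
shift [ 0.1151 -0.0029  0.0028] twist [0.001 0.001 0.   ] t 11.05
```

View pics/v5.png

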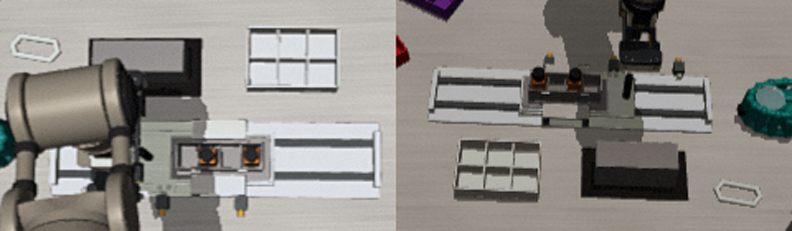

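The lid stands on the mat. There are two bottles in the box, at (207,157) and (250,157) in the left crop. Pinch the post and push on.

```bash
python3 -m creep '[{"translation":[0.04,-0.003,0.003],"twist":[0,0,0],"hand":70},{"translation":[0.075,-0.003,0.003],"twist":[0,0,0],"hand":70},{"translation":[0.1,-0.003,0.003],"twist":[0,0,0],"hand":70},{"translation":[0.114,-0.003,0.003],"twist":[0,0,0],"hand":70},{"translation":[0.114,-0.003,0.003],"twist":[0,0,0],"hand":40}]' 30
python3 -m creep '[{"translation":[0,0,0],"twist":[0,0,0],"hand":0},{"translation":[0,0,0],"twist":[0,0,0],"hand":0},{"translation":[0,0,0],"twist":[0,0,0],"hand":0},{"translation":[0,0,0],"twist":[0,0,0],"hand":0},{"translation":[0,0,0],"twist":[0,0,0],"hand":0}]' 30
python3 -m creep '[{"translation":[0,0,0],"twist":[0,0,0],"hand":0},{"translation":[0,0,0],"twist":[0,0,0],"hand":0}]' 30
```

```text
time: 11.65
tool_pos: [0.4836, 0.1353, 0.0867]
tool_rot: [-2.372, 1.57, -2.409]
contact_force: [-0.5, 0.4, 0.8]
opening: 0.06
time: 12.15
tool_pos: [0.4822, 0.1354, 0.087]
tool_rot: [-3.011, 1.567, -3.048]
contact_force: [-11.7, 2.7, 7.7]
opening: 0.0209
time: 12.35
tool_pos: [0.4797, 0.1356, 0.0869]
tool_rot: [-3.056, 1.562, -3.094]
contact_force: [-8.8, 0.5, 4.1]
opening: 0.0153
```

```bash
python3 -m creep '[{"translation":[0,-0.015,0],"twist":[0,0,0],"hand":0},{"translation":[0,-0.03,0],"twist":[0,0,0],"hand":0},{"translation":[0,-0.045,0],"twist":[0,0,0],"hand":0},{"translation":[0,-0.06,0],"twist":[0,0,0],"hand":0},{"translation":[0,-0.07,0],"twist":[0,0,0],"hand":0}]'
python3 -m creep '[{"translation":[0,-0.015,0],"twist":[0,0,0],"hand":0},{"translation":[0,-0.03,0],"twist":[0,0,0],"hand":0},{"translation":[0,-0.045,0],"twist":[0,0,0],"hand":0},{"translation":[0,-0.06,0],"twist":[0,0,0],"hand":0},{"translation":[0,-0.069,0],"twist":[0,0,0],"hand":0}]'
python3 -m creep '[{"translation":[0,0,0],"twist":[0,0,0],"hand":0}]'
python3 -c "
from h import *
p,M,s=pose();print(p-[0.4797,.1356,.088],s['contact_force'])"
```

```text
time: 12.85
tool_pos: [0.477, 0.0652, 0.087]
tool_rot: [-3.103, 1.562, -3.141]
contact_force: [-0.2, 2.9, -2.9]
opening: 0.0156
time: 13.35
tool_pos: [0.4745, -0.0033, 0.0871]
tool_rot: [2.929, 1.563, 2.89]
contact_force: [3.0, 24.0, -2.8]
opening: 0.0152
time: 13.45
tool_pos: [0.4745, -0.0038, 0.087]
tool_rot: [2.902, 1.563, 2.862]
contact_force: [0.3, -1.9, -3.8]
opening: 0.0156
[-0.00518706 -0.13939846 -0.00095323] [ 0.28556361 -1.91545942 -3.788381  ]
```

```bash
python3 -m creep '[{"translation":[0,0,0],"twist":[0,0,0],"hand":40},{"translation":[0,0,0],"twist":[0,0,0],"hand":70},{"translation":[0,0,0],"twist":[0,0,0],"hand":70},{"translation":[-0.04,0,0],"twist":[0,0,0],"hand":70},{"translation":[-0.08,0,0],"twist":[0,0,0],"hand":70}]'
python3 -m creep '[{"translation":[-0.04,0.05,0],"twist":[0,0,0],"hand":70},{"translation":[-0.04,0.1,0],"twist":[0,0,0],"hand":70},{"translation":[-0.04,0.15,0],"twist":[0,0,0],"hand":70},{"translation":[-0.04,0.15,0],"twist":[0,0,0],"hand":70}]'
python3 -c "
from h import *
t=shot('top','top6');s=shot('scene','s6')
cv2.imwrite('pics/v6.png',cv2.resize(np.vstack([t[115:235,220:380],s[195:300,205:365]]),None,fx=2.6,fy=2.6,interpolation=2))"
```

```text
time: 13.95
tool_pos: [0.4743, -0.0038, 0.1673]
tool_rot: [2.949, 1.559, 2.909]
contact_force: [0.8, 0.6, 0.6]
opening: 0.0511
time: 14.35
tool_pos: [0.4805, 0.15, 0.2085]
tool_rot: [2.779, 1.561, 2.743]
contact_force: [0.4, -0.4, -0.1]
opening: 0.0645
```

View pics/v6.png

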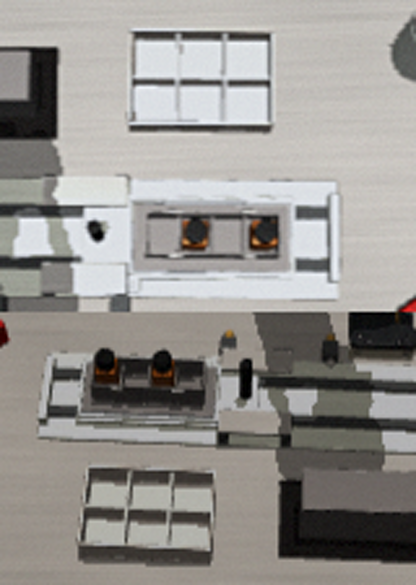

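Two bottles are in the box, with cap tops at about (195,229) and (263,228) in the crop. That matches cells +18 and -54.

Run:
```python
from seg import *
for u,v in((195,229),(263,228)): print(ray('top',220+u/2.6-.4,115+v/2.6-.4,.1))
def c(u,v): return ray('top',220+u/2.6-.4,115+v/2.6-.4,.04)[:2]
P=np.array([c(*q) for q in((130,31),(271,30),(271,129),(130,127))]);print('caddy',P.mean(0),P)
s=cv2.imread('pics/top6.png');H,S,V=hsv(s)
m=np.zeros(V.shape,np.uint8);m[195:212,285:335]=((V<45)&(S<150))[195:212,285:335]
n,l,st,ce=cv2.connectedComponentsWithStats(m)
for i in range(1,n):
    if st[i,4]>15: print(st[i],ce[i],ray('top',*ce[i],.1))
go([.470,-.114,.18],-.037)
```

```text
[ 0.46926926 -0.11220718  0.1       ]
[ 0.46833287 -0.18414875  0.1       ]
caddy [ 0.64798339 -0.12583444] [[ 0.70632037 -0.04749736]
 [ 0.70265469 -0.2077897 ]
 [ 0.58803055 -0.20328186]
 [ 0.59492793 -0.04476885]]
[292 198   7   9  38] [295.13157895 201.78947368] [ 0.47169209 -0.11374723  0.1       ]
[318 198   9  10  53] [322.24528302 202.58490566] [ 0.46740734 -0.18821444  0.1       ]
shift [ 0.0271 -0.2618 -0.0007] twist [ 0.001 -0.011 -0.002] t 14.45
```

```bash
python3 -m creep '[{"translation":[0.027,-0.262,-0.001],"twist":[0,-0.011,0],"hand":70},{"translation":[0.027,-0.262,-0.001],"twist":[0,-0.011,0],"hand":70},{"translation":[0.027,-0.262,-0.001],"twist":[0,-0.011,0],"hand":70},{"translation":[0.027,-0.262,-0.001],"twist":[0,-0.011,0],"hand":70},{"translation":[0.027,-0.262,-0.001],"twist":[0,-0.011,0],"hand":70}]' 15
python3 -m creep '[{"translation":[0,-0.008,0],"twist":[0,0,0],"hand":70},{"translation":[0,-0.008,0],"twist":[0,0,0],"hand":70}]' 15
python3 -c "
from h import *
go([.470,-.1135,.095],-.037)"
```

```text
time: 14.95
tool_pos: [0.4689, -0.1059, 0.1811]
tool_rot: [1.978, 1.569, 1.94]
contact_force: [1.6, 0.4, 0.1]
opening: 0.0643
time: 15.15
tool_pos: [0.4676, -0.1166, 0.1807]
tool_rot: [2.482, 1.569, 2.44]
contact_force: [-0.4, -0.9, 0.0]
opening: 0.0643
shift [0.0857 0.003  0.0024] twist [-0.005 -0.002 -0.001] t 15.15
```

```bash
python3 -m creep '[{"translation":[0.03,0.003,0.002],"twist":[-0.004,-0.002,0],"hand":70},{"translation":[0.06,0.003,0.002],"twist":[-0.004,-0.002,0],"hand":70},{"translation":[0.078,0.003,0.002],"twist":[-0.004,-0.002,0],"hand":70},{"translation":[0.085,0.003,0.002],"twist":[-0.004,-0.002,0],"hand":60},{"translation":[0.085,0.003,0.002],"twist":[-0.004,-0.002,0],"hand":50}]' 15
python3 -m creep '[{"translation":[0,0,0],"twist":[0,0,0],"hand":0},{"translation":[0,0,0],"twist":[0,0,0],"hand":0},{"translation":[0,0,0],"twist":[0,0,0],"hand":0},{"translation":[0,0,0],"twist":[0,0,0],"hand":0},{"translation":[0,0,0],"twist":[0,0,0],"hand":0}]' 20
python3 -m creep '[{"translation":[-0.02,0,0],"twist":[0,0,0],"hand":0},{"translation":[-0.05,0,0],"twist":[0,0,0],"hand":0},{"translation":[-0.08,0,0],"twist":[0,0,0],"hand":0},{"translation":[-0.1,0,0],"twist":[0,0,0],"hand":0}]' 20
python3 -c "
from h import *
t=shot('top','top7');s=shot('scene','s7')
go([.650,-.073,.19],-.037)
cv2.imwrite('pics/v7.png',cv2.resize(s[130:310,190:370],None,fx=3,fy=3,interpolation=2))"
```

```text
time: 15.65
tool_pos: [0.4692, -0.1126, 0.0952]
tool_rot: [2.171, 1.568, 2.133]
contact_force: [-0.0, 0.0, 1.1]
opening: 0.0521
time: 16.15
tool_pos: [0.4696, -0.1127, 0.0959]
tool_rot: [1.634, 1.569, 1.597]
contact_force: [-1.6, 0.6, 6.2]
opening: 0.0276
time: 16.55
tool_pos: [0.4699, -0.1131, 0.1978]
tool_rot: [0.542, 1.569, 0.505]
contact_force: [0.5, -0.5, -0.2]
opening: 0.0277
shift [0.0093 0.0471 0.1775] twist [-0.     0.005  0.   ] t 16.65
```

View pics/v7.png

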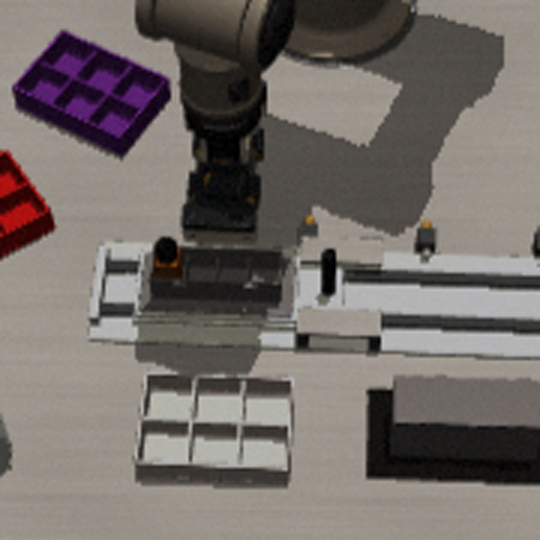

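The bottle is in the grip and the caddy hasn't moved. Take the bottle to the near-left compartment.

```bash
python3 -m creep '[{"translation":[0,0.04,0.04],"twist":[0,0.005,0],"hand":0},{"translation":[0,0.042,0.08],"twist":[0,0.005,0],"hand":0},{"translation":[0,0.046,0.12],"twist":[0,0.005,0],"hand":0},{"translation":[0,0.046,0.15],"twist":[0,0.005,0],"hand":0},{"translation":[0,0.046,0.151],"twist":[0,0.005,0],"hand":0}]' 20
python3 -c "
from h import *
go([.623,-.072,.075],-.04)
s=shot('scene','s8');t=shot('top','top8')
cv2.imwrite('pics/v8.png',cv2.resize(np.vstack([s[170:310,190:370],t[100:230,220:400]]),None,fx=2.2,fy=2.2,interpolation=2))"
```

```text
time: 17.15
tool_pos: [0.6256, -0.0729, 0.1964]
tool_rot: [3.016, 1.57, 2.979]
contact_force: [0.1, 0.3, -0.8]
opening: 0.0277
shift [ 0.1214  0.0008 -0.0025] twist [ 0.003 -0.001 -0.   ] t 17.15
```

View pics/v8.png

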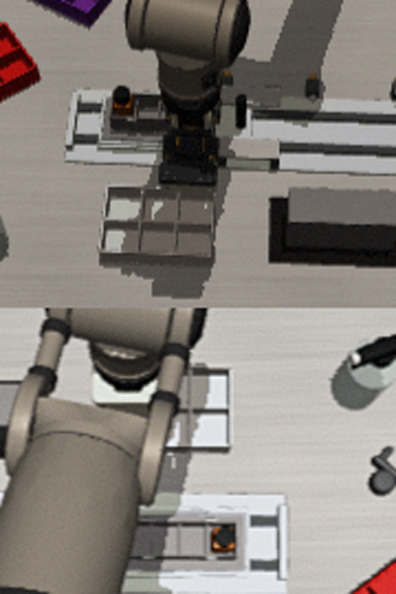

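The caddy is still in place and the gripper is above its near-left cell. Lower, release and rise.

```bash
python3 -m creep '[{"translation":[0.03,0,-0.003],"twist":[0,0,0],"hand":0},{"translation":[0.06,0,-0.003],"twist":[0,0,0],"hand":0},{"translation":[0.09,0,-0.003],"twist":[0,0,0],"hand":0},{"translation":[0.112,0,-0.003],"twist":[0,0,0],"hand":0},{"translation":[0.119,0,-0.003],"twist":[0,0,0],"hand":0}]' 20
python3 -m creep '[{"translation":[0.001,0,0],"twist":[0,0,0],"hand":0},{"translation":[0.001,0,0],"twist":[0,0,0],"hand":0}]' 20
```

```text
time: 17.75
tool_pos: [0.6172, -0.0727, 0.0756]
tool_rot: [2.989, 1.563, 2.951]
contact_force: [0.6, 0.0, -0.6]
opening: 0.0273
time: 17.95
tool_pos: [0.617, -0.0728, 0.0753]
tool_rot: [2.995, 1.564, 2.957]
contact_force: [-0.3, -0.3, -0.1]
opening: 0.0276
```

```bash
python3 -m creep '[{"translation":[0.0015,0,0.003],"twist":[0,0,0],"hand":0},{"translation":[0.0015,0,0.003],"twist":[0,0,0],"hand":0},{"translation":[0.0015,0,0.003],"twist":[0,0,0],"hand":25},{"translation":[0.0015,0,0.003],"twist":[0,0,0],"hand":50},{"translation":[0.0015,0,0.003],"twist":[0,0,0],"hand":60}]' 20
python3 -m creep '[{"translation":[-0.02,0,0],"twist":[0,0,0],"hand":70},{"translation":[-0.05,0,0],"twist":[0,0,0],"hand":70},{"translation":[-0.09,0,0],"twist":[0,0,0],"hand":70},{"translation":[-0.12,0,0],"twist":[0,0,0],"hand":70}]' 20
python3 -c "
from h import *
go([.4675,-.186,.19],-.037)"
```

```text
time: 18.45
tool_pos: [0.6199, -0.0729, 0.074]
tool_rot: [2.999, 1.564, 2.961]
contact_force: [0.1, 0.1, 0.4]
opening: 0.0391
time: 18.85
tool_pos: [0.6211, -0.0731, 0.1964]
tool_rot: [3.018, 1.566, 2.98]
contact_force: [-0.0, -0.3, -0.1]
opening: 0.0637
shift [ 0.0071 -0.1186 -0.1492] twist [-0.001 -0.005 -0.001] t 18.85
```

```bash
python3 -m creep '[{"translation":[0,-0.119,-0.149],"twist":[0,-0.005,0],"hand":70},{"translation":[0,-0.119,-0.149],"twist":[0,-0.005,0],"hand":70},{"translation":[0,-0.119,-0.149],"twist":[0,-0.005,0],"hand":70},{"translation":[0,-0.119,-0.149],"twist":[0,-0.005,0],"hand":70},{"translation":[0,-0.119,-0.149],"twist":[0,-0.005,0],"hand":70}]' 20
python3 -m creep '[{"translation":[0,0,0],"twist":[0,0,0],"hand":70}]'
python3 -c "
from h import *
go([.4675,-.186,.095],-.037)"
```

```text
time: 19.35
tool_pos: [0.4644, -0.1886, 0.1975]
tool_rot: [3.104, 1.569, 3.062]
contact_force: [0.3, 0.4, 1.0]
opening: 0.0642
time: 19.45
tool_pos: [0.4644, -0.1891, 0.198]
tool_rot: [-2.857, 1.57, -2.901]
contact_force: [0.8, 0.1, -0.1]
opening: 0.0643
shift [0.103  0.0032 0.0031] twist [-0.007 -0.     0.   ] t 19.45
```

```bash
python3 -m creep '[{"translation":[0.04,0.003,0.003],"twist":[-0.006,0,0],"hand":70},{"translation":[0.075,0.003,0.003],"twist":[-0.006,0,0],"hand":70},{"translation":[0.095,0.003,0.003],"twist":[-0.006,0,0],"hand":70},{"translation":[0.102,0.003,0.003],"twist":[-0.006,0,0],"hand":60},{"translation":[0.102,0.003,0.003],"twist":[-0.006,0,0],"hand":50}]' 20
python3 -m creep '[{"translation":[0,0,0],"twist":[0,0,0],"hand":0},{"translation":[0,0,0],"twist":[0,0,0],"hand":0},{"translation":[0,0,0],"twist":[0,0,0],"hand":0},{"translation":[0,0,0],"twist":[0,0,0],"hand":0},{"translation":[0,0,0],"twist":[0,0,0],"hand":0}]' 20
python3 -m creep '[{"translation":[-0.02,0,0],"twist":[0,0,0],"hand":0},{"translation":[-0.05,0,0],"twist":[0,0,0],"hand":0},{"translation":[-0.08,0,0],"twist":[0,0,0],"hand":0},{"translation":[-0.1,0,0],"twist":[0,0,0],"hand":0}]' 20
python3 -c "
from h import *
t=shot('top','top9');s=shot('scene','s9')
go([.619,-.18,.19],-.037)
cv2.imwrite('pics/v9.png',cv2.resize(s[130:310,190:370],None,fx=3,fy=3,interpolation=2))"
```

```text
time: 19.95
tool_pos: [0.4678, -0.1856, 0.0953]
tool_rot: [2.774, 1.569, 2.738]
contact_force: [-0.1, 0.3, -0.3]
opening: 0.0525
time: 20.45
tool_pos: [0.4683, -0.1858, 0.0961]
tool_rot: [-2.701, 1.571, -2.738]
contact_force: [0.8, -0.2, 4.5]
opening: 0.0276
time: 20.85
tool_pos: [0.4686, -0.186, 0.1981]
tool_rot: [-0.559, 1.569, -0.596]
contact_force: [0.5, -0.5, 0.0]
opening: 0.0278
shift [0.0095 0.0121 0.1492] twist [0.    0.005 0.003] t 20.95
```

View pics/v9.png

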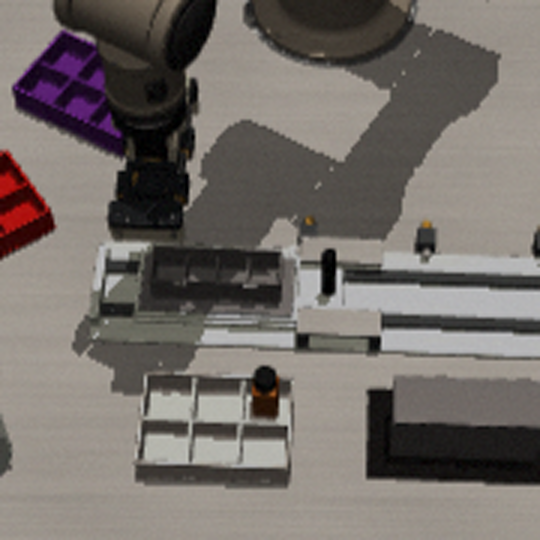

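Bottle A is upright in its compartment at (265,392), the box is empty and the caddy is unmoved. Place bottle B in the near-right cell.

```bash
python3 -m creep '[{"translation":[0,0.004,0.04],"twist":[0,0.005,0.003],"hand":0},{"translation":[0,0.008,0.08],"twist":[0,0.005,0.003],"hand":0},{"translation":[0,0.012,0.12],"twist":[0,0.005,0.003],"hand":0},{"translation":[0,0.012,0.15],"twist":[0,0.005,0.003],"hand":0},{"translation":[0,0.012,0.15],"twist":[0,0.005,0.003],"hand":0}]' 20
python3 -c "
from h import *
go([.619,-.18,.075],-.04)
s=shot('scene','s10');a=cv2.imread('pics/s9.png')
m=lambda i:cv2.cvtColor(i[262:296,232:292],6)
r=cv2.matchTemplate(cv2.cvtColor(s[240:310,210:310],6),m(a),5);print(cv2.minMaxLoc(r))"
```

```text
time: 21.45
tool_pos: [0.6219, -0.1795, 0.1965]
tool_rot: [2.468, 1.569, 2.433]
contact_force: [-1.3, -0.8, -1.1]
opening: 0.0274
shift [ 0.1216 -0.0007 -0.0028] twist [ 0.005 -0.001 -0.001] t 21.45
(-0.41728857159614563, 0.7690812945365906, (39, 31), (22, 22))
```

```bash
python3 -m creep '[{"translation":[0.03,0,0],"twist":[0,0,0],"hand":0},{"translation":[0.06,0,0],"twist":[0,0,0],"hand":0},{"translation":[0.09,0,0],"twist":[0,0,0],"hand":0},{"translation":[0.112,0,0],"twist":[0,0,0],"hand":0},{"translation":[0.119,0,0],"twist":[0,0,0],"hand":0}]' 20
python3 -m creep '[{"translation":[0.0025,0,0],"twist":[0,0,0],"hand":0},{"translation":[0.0025,0,0],"twist":[0,0,0],"hand":0}]' 20
python3 -m creep '[{"translation":[0,0,0],"twist":[0,0,0],"hand":25},{"translation":[0,0,0],"twist":[0,0,0],"hand":50},{"translation":[0,0,0],"twist":[0,0,0],"hand":60},{"translation":[0,0,0],"twist":[0,0,0],"hand":60},{"translation":[-0.02,0,0],"twist":[0,0,0],"hand":60}]' 20
python3 -m creep '[{"translation":[-0.04,0,0],"twist":[0,0,0],"hand":70},{"translation":[-0.08,0,0],"twist":[0,0,0],"hand":70},{"translation":[-0.12,-0.02,-0.04],"twist":[0,0,0],"hand":70},{"translation":[-0.12,-0.02,-0.08],"twist":[0,0,0],"hand":70},{"translation":[-0.12,-0.02,-0.12],"twist":[0,0,0],"hand":70}]' 20
python3 -m creep '[{"translation":[0,0,-0.05],"twist":[0,0,0],"hand":70},{"translation":[0,-0.05,-0.08],"twist":[0,0,0],"hand":70},{"translation":[0,-0.1,-0.08],"twist":[0,0,0],"hand":70},{"translation":[0,-0.1,-0.08],"twist":[0,0,0],"hand":70},{"translation":[0,-0.1,-0.08],"twist":[0,0,0],"hand":70}]' 20
python3 -c "
from h import *
s=shot('scene','s11');t=shot('top','top11')
cv2.imwrite('pics/v11.png',cv2.resize(np.vstack([s[180:310,150:470],t[110:250,50:370]]),None,fx=2.2,fy=2.2,interpolation=2))"
```

```text
time: 22.0
tool_pos: [0.6166, -0.1788, 0.0743]
tool_rot: [2.781, 1.56, 2.744]
contact_force: [-2.5, 1.9, 10.4]
opening: 0.0273
time: 22.2
tool_pos: [0.6159, -0.1789, 0.0738]
tool_rot: [2.803, 1.561, 2.766]
contact_force: [-4.3, 0.8, 7.1]
opening: 0.0273
time: 22.7
tool_pos: [0.6144, -0.1783, 0.0912]
tool_rot: [2.794, 1.555, 2.758]
contact_force: [0.4, -0.8, -0.3]
opening: 0.0537
time: 23.2
tool_pos: [0.4945, -0.1954, 0.2144]
tool_rot: [2.856, 1.558, 2.819]
contact_force: [0.2, 0.5, -1.2]
opening: 0.0643
time: 23.7
tool_pos: [0.4105, -0.2936, 0.2149]
tool_rot: [2.849, 1.558, 2.81]
contact_force: [0.3, 1.7, -0.7]
opening: 0.064
```

View pics/v11.png

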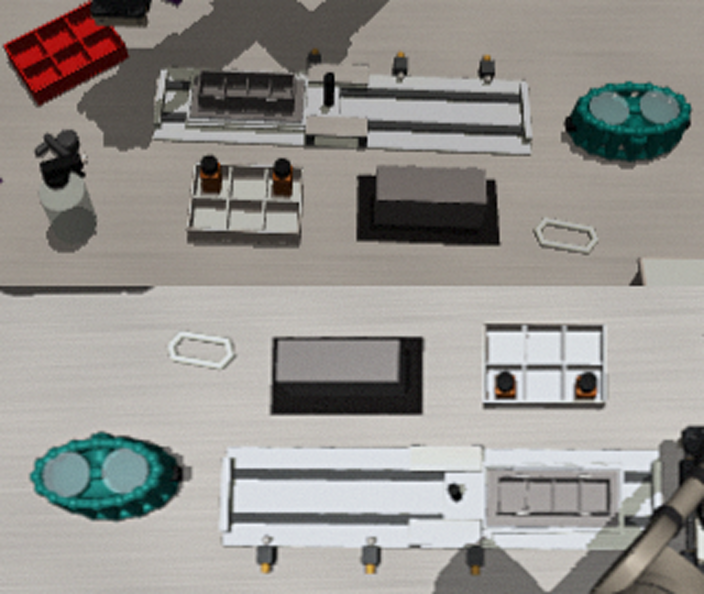

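Both bottles stand upright in separate compartments. The lid is lengthwise on the mat, the empty base is on its carrier at the last station, and the bystanders are where they were. I'll check the lid centre and the carrier, then hand in.

```bash
python3 -c "
from h import *
f=lambda u,v,z:ray('top',50+u/2.2-.3,110+(v-286)/2.2-.3,z).round(3)
print('lid c',f(338,360,.083),'post',f(457,492,.1),'expect ~(.474,-.004); box',f(553,496,.066),'expect (.4695,-.132)')
a=cv2.imread('pics/top0.png').astype(int);b=cv2.imread('pics/top11.png').astype(int)
for n,(x0,y0,x1,y1) in dict(mask=(62,175,134,218),carab=(122,128,160,150),spray=(370,108,405,145),mouth=(385,160,412,188)).items(): print(n,abs(a-b)[y0:y1,x0:x1].mean().round(1))
print(robot.hand_in())"
```

```text
lid c [0.649 0.142 0.083] post [ 0.47 -0.01  0.1 ] expect ~(.474,-.004); box [ 0.466 -0.131  0.066] expect (.4695,-.132)
mask 9.8
carab 13.2
spray 10.4
mouth 51.7
the job is handed in; nothing more can be done
None
```

```bash
python3 -c "
import cv2,numpy as np
a=cv2.imread('pics/top0.png');c=[cv2.resize(cv2.imread('pics/%s.png'%n)[150:200,360:440],None,fx=4,fy=4) for n in('top0','top8','top11')]
cv2.imwrite('pics/m.png',np.vstack(c))"
```

```text
(no output)
```

View pics/m.png

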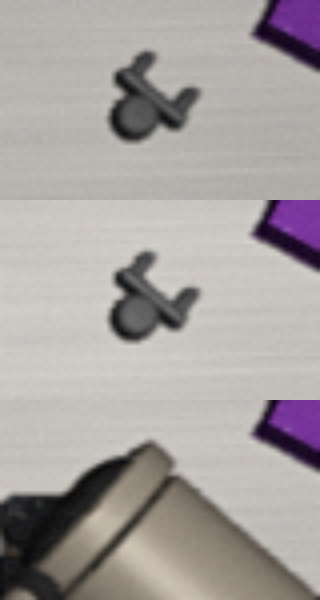

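The job is done and handed in at about 24 s of the 210 s allowed; no verdict was reported.

**What I did:**
- I pinched the post and moved the carrier 140 mm to the opening station, then drew the lid straight up while the base stayed under the keepers.
- I stood the lid lengthwise on the mat, then moved the carrier another 140 mm to the last station. Only two bottles were in the box.
- I stood one bottle in each of two near-row caddy compartments.

**Last checks:**
- Both bottles stand upright in separate compartments, and the caddy did not appear to move.
- The lid centre measured (0.649, 0.142), close to the mat centre at (0.650, 0.145).
- The base is empty on its carrier at the last station. The box reads within about 4 mm of where I expected it, and the post about 7 mm off. I put both down to rough pixel picks rather than a carrier out of its station, but did not check further.
- The image comparison showed little change for the mask, carabiner and spray bottle.
- It flagged the mouthpiece (51.7 against 10–13 for the others). In the last top picture the arm covers it. It was unmoved in the earlier top picture from 17 s, and the tool stayed more than 0.2 m high near it afterwards, but I have no clear final view of it.
- While the second bottle was being lowered the wrist read 7–10 N. It may have met the caddy floor or wall, but it stood straight once released.

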